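# Gauge a chair-leg blank at the flip stop

## Task

Flip the hinged stop on the fence fully down, then lay the long square chair-leg blank flat on the board in front of the fence, on the saw-slot side of the stop, snug along the fence and with its end butted squarely against the stop's leaf. Then flip the stop fully up again by its bar without shifting the gauged blank, and let go of everything. Leave the short blank and all the other things on the table where they are.

Things in the scene. Friction and masses are not known exactly. Their poses are not given: they have to be found in the camera images.
- fence (a point): Fixed crosscut board (plywood, 340 mm long, 18 mm thick) with an aluminium fence 30 mm thick, 38 mm high. The point: foot of the fence's front face (towards the robot), half-way along it, level with the board's top, 18 mm above the table. x points back into the fence, y along it (robot's left), z up. Clear board top reaches 130 mm in front of the face. A thin saw slot crosses at y = +85 mm.
- stop_hinge (a point): Hinge of the flip stop, on a small dark fixed bracket (50 mm long) on top of the fence. The point lies midway along the hinge line, 15 mm behind the fence's front face and 50 mm above the board's top. Axes fixed, parallel to those of fence; the hinge line runs along y.
- flip_stop (a joint): Angle of the flip stop about its hinge, rad: 0 = fully down (arm level, leaf hanging in front of the fence, down to 5 mm above the board), 1.75 = fully up and back (its limit). It starts somewhere up (1.2 to 1.75). The hinge is stiff: the stop stays where it is left, about 1 to 3 N at the bar moves it.
- stop_bar (a point): Lifting bar of the stop: steel rod, 12 mm in diameter, sticking out sideways (-y, away from the saw slot) from the end of the arm, parallel to the hinge line; 52 mm of it free. The point is near its middle: at stop angle q it is stop_hinge + (-60 cos q, -34, +60 sin q) mm in the axes of fence. Turns with the stop.
- stop_face (a point): Point on the gauging face (the +y face, towards the saw slot) of the stop's aluminium leaf, 12 mm thick, the face 6 mm to +y of stop_hinge. With the stop down the leaf covers 3 to 51 mm in front of the fence's face and 5 to 53 mm above the board; this point is then 27 mm in front of the face, 22 mm above the board. Turns with the stop.
- long_blank_mid (a point): Centre of the long square chair-leg blank, plain pale wood, 200 mm long (its x axis), 30 by 30 mm in section, about 0.13 kg, lying loose on the table (15 mm half-height) to the robot's left. Either end may go to the stop.
- short_blank_mid (a point): Centre of a short blank of the same wood and section but only 110 mm long, lying near the long one; not to be disturbed.
- offcut_at (a point): Small wood offcut, 35 x 45 x 18 mm, lying on the crosscut board near its -y end, at the edge near the robot; not to be disturbed. The point is its centre.
- try_square_at (a point): Try square lying on the table beyond the crosscut board: wooden stock 100 mm long along y, 16 mm high, and steel blade 150 mm long along +x; the point is the middle of the stock. Not to be disturbed.
- hammer_at (a point): Hammer lying on the table to the robot's right, 260 mm long. Not to be disturbed.
- glue_at (a point): White glue bottle, 50 mm in diameter, 120 mm tall, standing on the table beyond the blanks; the point is on its axis near its foot. Not to be disturbed.
- driver_at (a point): Screwdriver, 200 mm long, lying on the table to the left of the blanks. Not to be disturbed.
Not all that is in view belongs to the job. What is shaped like the part that bears long_blank_mid but black is not meant.

How it is judged:
By the outcome, as a careful person would: the job done as asked, in the order asked, and still so for the second after the job is handed in, with the robot touching nothing.
It also fails if it takes over 72 s, if anything falls off the work surface, if the arm or the gripper's body presses on something with over 40 N, if the wrist force passes 120 N, or if a joint passes its speed limit or range.

## Robot

A 6-joint arm with a two-finger parallel gripper is mounted at the origin on the work surface. World frame = base frame: x ahead of the robot, y to its left, z up, the work surface at z = 0. Lengths are in m, angles in rad, forces in N, time in s.
With the tool pointing down it reaches from about 0.4 to 0.825 m from the base axis. Payload 7 kg.
Tool frame: the origin (TCP) lies midway between the tips of the shut fingers; the grasp point (between the pads) lies 19 mm behind it; z points along the fingers, x is the direction in which the jaws open and shut, and the axes are right-handed (so a half turn about z gives the same grasp; the last joint's range is limited). The gripper opens to 88 mm and grips with 3 to 60 N. Pads are 19 mm wide; open, the fingers measure 130 mm over their backs; the gripper's body (78 mm by 193 mm) begins 47 mm behind the grasp point.
Start: joints at [-0.814, 0.359, 0.012, 0, -1.224, -0.288], TCP at [0.305, -0.602, 0.227] pointing down, gripper open.
Joint ranges: [-3.07, 3.07], [-1.43, 2.12], [-1.02, 1.25], [-3.03, 1.67], [-3.05, -0], [-3.03, 3.03]. Speed limits (rad/s): [2.39, 2.39, 3.01, 3.14, 3.14, 3.14].

## Interface

Orientations are given as [roll, pitch, yaw] about the fixed x, y, z axes, in that order (R = Rz(yaw) Ry(pitch) Rx(roll)).
In Python, from station import status, eyes, workorder gives the robot as it stands.
- The arm moves only by the shell command python3 -m jog 'ROWS' [OPENING] [FORCE]. ROWS is JSON, a list of rows, each a list of 6 numbers: the shift along the world's x, y, z in mm, then the turn, a rotation vector about the world's x, y, z in rad. A call has 1 to 12 rows; each row shifts and turns the pose as measured when the row begins; what a row does not reach is not made up. A row lasts 1/10 s, in which the tool goes at most 50 mm and 8.59 degrees, less where a joint would pass 70% of its speed; a pose out of reach is approached as far as the arm can. A call with a gripper value outside its range is refused whole. OPENING is the opening, from 0 (shut) to 1 (fully open), set as the call begins (- or left out, the last holds). The fingers move at their own pace and stop on an object; FORCE is the grip in N (left out, the last holds). Time passes only in rows, so rows that do not move let the fingers close. It gives the time, the measured TCP pose, the force and the opening at its end, in the units of the state.
- status.get_state(): the state, without advancing time (a new reading comes with each control period).
- eyes.grab_frame(name): name is "scene" or "top"; returns the picture (480x640x3 uint8, blue, green, red); there is no depth.
- eyes.calibration(name): a dict with "camera_matrix" (3x3 intrinsics, pixels), "cam_to_world" (4x4, takes a point from camera to world coordinates). Camera axes: x right, y up, looking along -z (the intrinsics and any distortion apply to the point x, -y, -z); pixel columns grow to the right and rows downward; lengths in m; the calibration is good to about 2 mm. A picture is of the moment at which its call begins. calibration takes no time and is no camera call.
- workorder.job_done(): hands the job in, once; it reports no verdict.
The state is a dict: "t": time; "q": joint angles; "qd": joint speeds; "joint_efforts": joint torques, N m; "eef_pos": TCP position; "ee_rot": TCP orientation; "force": force on the tool from outside, world axes, zero at the start; "moment": the same for the moment, N m; "width": finger opening in m.
Only numpy, scipy, OpenCV 4.12 (cv2) and the standard library are available. Lean on these libraries where they do the work, as an engineer would, in place of code of your own. Each camera call takes 0.05 s, during which the arm holds its last target. There are 200 camera calls.

## Working session

There is one attempt and no reset: what is moved stays moved. The work goes in short steps, Python scripts to look and compute and a shell command to move; the robot and the scene stay as the last step left them, time stands still between calls to the robot, and variables do not carry over. Pictures are saved under pics/ and viewed, about 8 in all and at most 12, crops included, and the job is handed in when it is done.

```bash
mkdir -p pics; ls
cat > h.py <<'E'
import numpy as np, cv2
from station import status, eyes, workorder
def snap(n,f):
    im=eyes.grab_frame(n); cv2.imwrite(f'pics/{f}.png',im); return im
def ray(n,u,v):
    c=eyes.calibration(n); K=np.array(c['camera_matrix']); T=np.array(c['cam_to_world'])
    d=c.get('distortion',c.get('dist_coeffs',np.zeros(5)))
    p=cv2.undistortPoints(np.array([[[u,v]]],float),K,np.array(d,float))[0,0]
    r=T[:3,:3]@np.array([p[0],-p[1],-1]); return T[:3,3],r
def at(n,u,v,z):
    o,r=ray(n,u,v); return o+r*(z-o[2])/r[2]
def proj(n,P):
    c=eyes.calibration(n); K=np.array(c['camera_matrix']); T=np.linalg.inv(np.array(c['cam_to_world']))
    q=T[:3,:3]@np.array(P)+T[:3,3]; q=np.array([q[0],-q[1],-q[2]])
    d=c.get('distortion',c.get('dist_coeffs',np.zeros(5)))
    return cv2.projectPoints(q[None],np.zeros(3),np.zeros(3),K,np.array(d,float))[0][0,0]
E
python3 - <<'E'
from h import *
for n in('scene','top'):
    snap(n,n+'0'); print({k:np.round(v,3).tolist() for k,v in eyes.calibration(n).items()})
print(status.get_state())
E
```

```text
pics
{'camera_matrix': [[604.201, 0.0, 313.283], [0.0, 604.201, 229.893], [0.0, 0.0, 1.0]], 'cam_to_world': [[0.826, -0.41, 0.387, 1.187], [0.564, 0.603, -0.564, -0.761], [-0.002, 0.685, 0.729, 1.2], [0.0, 0.0, 0.0, 1.0]]}
{'camera_matrix': [[497.156, 0.0, 321.358], [0.0, 497.156, 247.294], [0.0, 0.0, 1.0]], 'cam_to_world': [[-0.056, 0.976, -0.211, 0.348], [-0.998, -0.055, 0.013, 0.121], [0.001, 0.211, 0.977, 1.266], [0.0, 0.0, 0.0, 1.0]]}
{'t': 0.1, 'q': array([-8.13888309e-01,  3.59301071e-01,  1.11911156e-02, -2.90801477e-04,
       -1.22411985e+00, -2.88052898e-01]), 'qd': array([ 0.00048633, -0.00226683,  0.00273835,  0.00035606,  0.00233755,
        0.00242072]), 'joint_efforts': array([-4.76956266e-04, -5.84165311e+01,  2.93751258e+01,  7.01552153e+00,
        1.01535057e-02, -4.69321947e-05]), 'eef_pos': array([ 0.30476342, -0.60180877,  0.22574645]), 'ee_rot': array([-3.14144751e+00, -1.45208892e-03,  2.03955234e+00]), 'force': array([-0.70376928, -0.36692036, -1.47056277]), 'moment': array([ 0.0632791 , -0.0456447 , -0.02325979]), 'width': 0.08773311889640592}
```

View pics/top0.png

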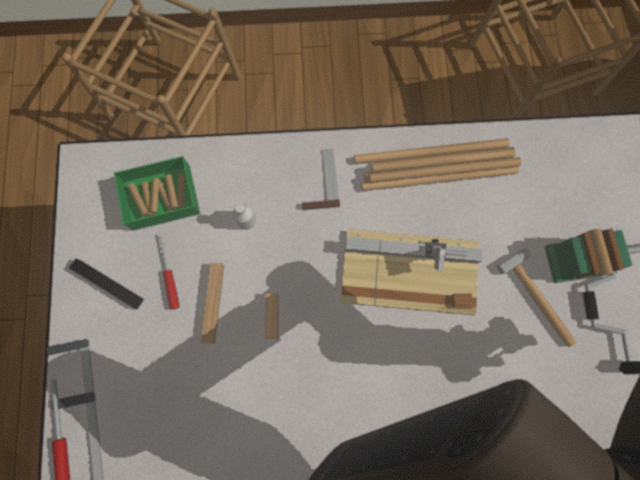

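View pics/scene0.png

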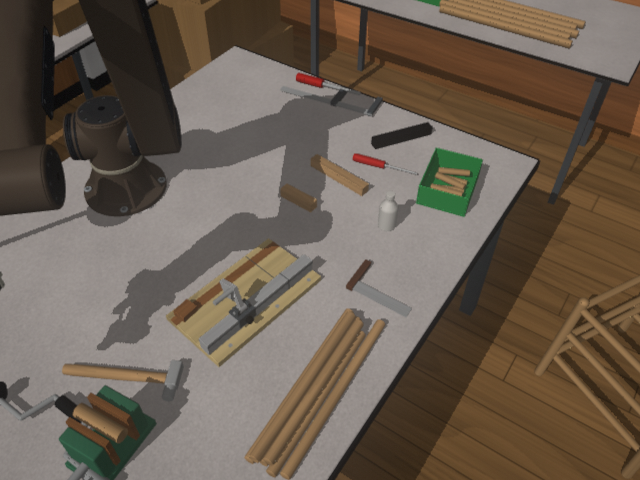

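Top view: the candidates for the long blank are the pale one at (212,303), the short one at (272,316) and the black one at (105,284). I choose the pale long one at (212,303). The fence runs from (346,241) to (480,254), with the stop at about (437,252) and the offcut at (463,300). Next is a close crop of these.

Run:
```python
import cv2,numpy as np
t=cv2.imread('pics/top0.png'); s=cv2.imread('pics/scene0.png')
R=lambda im,x,y,w,h,k:cv2.resize(im[y:y+h,x:x+w],None,fx=k,fy=k,interpolation=cv2.INTER_CUBIC)
a=R(t,335,225,160,100,5) ; cv2.imwrite('pics/c1.png',a)
b=R(t,190,250,100,100,4); c=R(s,195,240,130,130,400/130)
b=cv2.convertScaleAbs(b,alpha=1.4); 
cv2.imwrite('pics/c2.png',np.hstack([b,c[:400,:400]]))
```

```text
(no output)
```

View pics/c1.png

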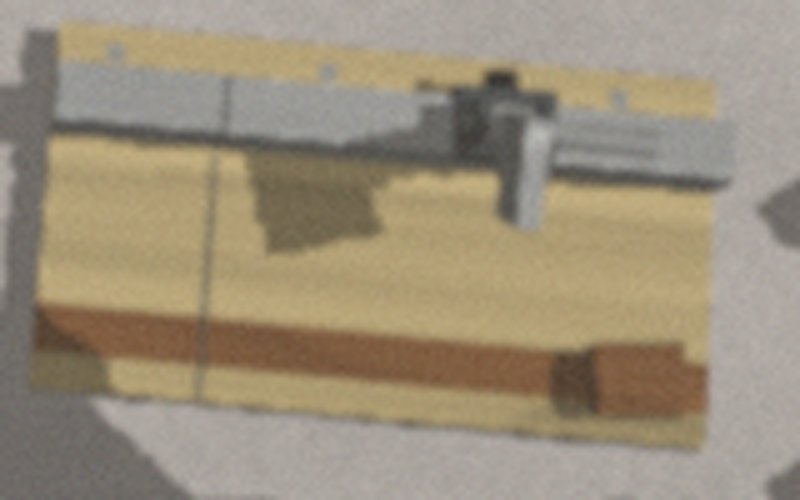

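View pics/c2.png

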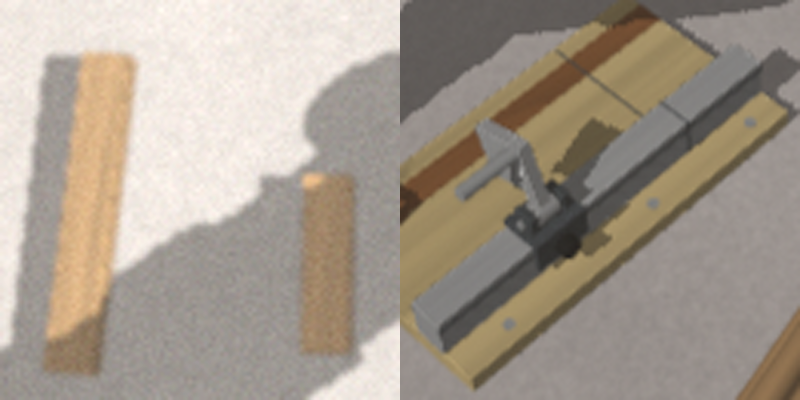

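Checks: the crop shows the long pale blank (crop (90,215)), clearly longer than the short one (327,265). The stop is up with its bar pointing to -y, and its leaf is at crop (525,170) of the first close-up. Next I'll measure by fitting model outlines to both cameras.

```bash
cat > m.py <<'E'
from h import *
from scipy.optimize import minimize, least_squares
t=cv2.imread('pics/top0.png'); s=cv2.imread('pics/scene0.png')
# fence: clicked points (top camera): px -> fence coords
C=lambda x,y:(335+(x+.5)/5-.5,225+(y+.5)/5-.5)
S=lambda x,y:(195+(x-400+.5)/(400/130)-.5,240+(y+.5)/(400/130)-.5)
P=[('top',C(52,133),(0,170,0)),('top',C(718,184),(0,-163,0)),   # foot of face
   ('top',C(30,388),(-130,170,0)),('top',C(703,448),(-130,-170,0)),
   ('top',C(62,62),(30,170,38)),('top',C(57,121),(0,170,38)),('top',C(735,122),(30,-170,38)),
   ('top',C(197,398),(-130,85,0)),('top',C(229,78),(30,85,38)),
   ('scene',S(413,300),(30,-170,38)) if 0 else ('scene',S(441,325),(30,-170,38)),('scene',S(765,62),(30,170,38)),
   ('scene',S(413,300),(0,-170,38)),('scene',S(735,46),(0,170,38)),('scene',S(693,125),(30,85,38)),('scene',S(660,103),(0,85,38))]
def W(p,a):
    c,d=np.cos(p[2]),np.sin(p[2]); a=np.array(a)/1000
    return np.array([p[0]+c*a[0]-d*a[1],p[1]+d*a[0]+c*a[1],.018+a[2]])
f=lambda p:np.concatenate([proj(n,W(p,a))-u for n,u,a in P])
r=least_squares(f,[.6,0,0],loss='soft_l1'); print('fence',r.x.round(4)); print(f(r.x).reshape(-1,2).round(1).tolist())
# stop angle and y offset of the bar from bar tip / arm in scene cam: bar end (460,190), bar root (510,160)
fx=r.x
g=lambda v:np.concatenate([proj('scene',W(fx,(15-60*np.cos(v[0]),v[1]-60,50+60*np.sin(v[0]))))-S(463,190),
   proj('top',W(fx,(15-66*np.cos(v[0])-45*np.sin(v[0]),v[1],50+66*np.sin(v[0])-45*np.cos(v[0]))))-C(530,222)])
r2=least_squares(g,[1.4,-.065*1000]); print('stop q,y',r2.x,g(r2.x).round(1))
# blank silhouette fit
def mask(im,lo):
    h=cv2.cvtColor(im,cv2.COLOR_BGR2HSV); return ((h[...,0]>6)&(h[...,0]<24)&(h[...,1]>lo)).astype(np.uint8)
def fit(L,x0,boxes):
    ms={}
    for n,im,(x,y,w,h) in boxes:
        m=np.zeros(im.shape[:2],np.uint8); m[y:y+h,x:x+w]=mask(im,85)[y:y+h,x:x+w]
        m=cv2.morphologyEx(m,cv2.MORPH_OPEN,np.ones((3,3))); ms[n]=cv2.resize(m*255,None,fx=4,fy=4)>127
    def cost(p):
        e=0
        for n,m in ms.items():
            c,d=np.cos(p[2]),np.sin(p[2])
            pts=np.array([proj(n,(p[0]+c*a-d*b,p[1]+d*a+c*b,z)) for a in(-L/2,L/2) for b in(-.015,.015) for z in(0,.03)])
            k=np.zeros(m.shape,np.uint8); cv2.fillConvexPoly(k,cv2.convexHull(((pts+.5)*64).round().astype(np.int32)),1,shift=4)
            e+=np.logical_xor(k>0,m).sum()/m.sum()
        return e
    r=minimize(cost,x0,method='Nelder-Mead',options=dict(initial_simplex=np.array(x0)+np.array([[0,0,0],[.015,0,0],[0,.015,0],[0,0,.08]])))
    return r.x,r.fun
a=at('top',216,265,.03);b=at('top',208,340,.03); print(a,b)
for bx in ([('top',t,(195,255,35,95))],[('scene',s,(303,148,75,52))],[('top',t,(195,255,35,95)),('scene',s,(303,148,75,52))]):
    x0=[*((a+b)/2)[:2],np.arctan2((a-b)[1],(a-b)[0])]; print('long',fit(.2,x0,bx))
a=at('top',273,294,.03);b=at('top',271,337,.03)
print('short',a,b); print('offcut',at('top',463,300,.036));
E
python3 m.py
```

```text
fence [ 0.5788 -0.1235 -0.1481]
[[-0.3, -0.2], [-3.5, 1.3], [-0.1, -0.7], [0.9, -0.2], [-0.6, -0.8], [-0.5, -0.9], [0.9, -0.6], [0.3, 0.4], [-0.1, -0.9], [-0.7, 0.6], [-0.9, -0.5], [-0.4, 0.8], [0.1, -1.4], [-1.5, -1.2], [0.5, -0.6]]
stop q,y [  1.31858649 -50.52627973] [-0.1  1.8 -1.3  0.3]
[0.58375313 0.37220059 0.03      ] [0.39849231 0.39391244 0.03      ]
long (array([ 0.50945533,  0.38305885, -0.13046053]), np.float64(0.37982303452277344))
long (array([ 0.48777197,  0.38482162, -0.14570595]), np.float64(0.16119360365505425))Traceback (most recent call last):
  File "m.py", line 43, in <module>
    x0=[*((a+b)/2)[:2],np.arctan2((a-b)[1],(a-b)[0])]; print('long',fit(.2,x0,bx))
                                                                    ~~~^^^^^^^^^^
  File "m.py", line 39, in fit
    r=minimize(cost,x0,method='Nelder-Mead',options=dict(initial_simplex=np.array(x0)+np.array([[0,0,0],[.015,0,0],[0,.015,0],[0,0,.08]])))
    res = _minimize_neldermead(fun, x0, args, callback, bounds=bounds,
                               **options)
    fxr = func(xr)
    fx = function(np.copy(x), *(wrapper_args + args))
  File "m.py", line 35, in cost
    pts=np.array([proj(n,(p[0]+c*a-d*b,p[1]+d*a+c*b,z)) for a in(-L/2,L/2) for b in(-.015,.015) for z in(0,.03)])
                  ~~~~^^^^^^^^^^^^^^^^^^^^^^^^^^^^^^^^^
  File "h.py", line 13, in proj
    c=eyes.calibration(n); K=np.array(c['camera_matrix']); T=np.linalg.inv(np.array(c['cam_to_world']))
ValueError: time passes only in moves, steps and waits
```

Fence point is about (0.579, -0.124), yaw -0.148. The stop is at q≈1.3, with its hinge near y=-50 mm on the fence. The long blank is at about (0.49, 0.384), yaw -0.14. The bar is then near world (0.566, -0.207, 0.126), so I start moving: over the bar, jaws along the fence's x.

```bash
python3 -m jog '[[26,39,0,0,0,0.136],[26,39,0,0,0,0.136],[26,39,0,0,0,0.136],[26,39,0,0,0,0.136],[26,39,0,0,0,0.136],[26,39,0,0,0,0.136],[26,39,0,0,0,0.136],[26,39,0,0,0,0],[26,39,0,0,0,0],[26,39,0,0,0,0],[0,0,0,0,0,0]]' 1 10
sed -i 's/^def ray/import functools\n@functools.lru_cache\ndef cal(n): return eyes.calibration(n)\ndef ray/; s/c=eyes.calibration(n)/c=cal(n)/' h.py
python3 m.py 2>&1 | tail -7
```

```text
t: 1.2
eef_pos: [0.5684, -0.1951, 0.22]
ee_rot: [-3.142, -0.009, 3.027]
force: [-0.2, -0.4, -0.0]
width: 0.0877
stop q,y [  1.31858649 -50.52627973] [-0.1  1.8 -1.3  0.3]
[0.58375313 0.37220059 0.03      ] [0.39849231 0.39391244 0.03      ]
long (array([ 0.50945533,  0.38305885, -0.13046053]), np.float64(0.37982303452277344))
long (array([ 0.48777197,  0.38482162, -0.14570595]), np.float64(0.16119360365505425))
long (array([ 0.49101022,  0.38572151, -0.13290795]), np.float64(0.5637790672725951))
short [0.50228092 0.23120107 0.03      ] [0.39702377 0.23988397 0.03      ]
offcut [ 0.46015426 -0.23850472  0.036     ]
```

```bash
python3 -m jog '[[0,-12,-30,0,0,-0.03],[0,0,-30,0,0,0],[0,0,-25,0,0,0],[0,0,-20,0,0,0],[0,0,-8,0,0,0],[0,0,0,0,0,0]]' 
python3 -c "
from h import *
for n in('top','scene'): snap(n,n+'1')
t=cv2.imread('pics/top1.png')[200:320,360:520];s=cv2.imread('pics/scene1.png')[230:350,180:340]
cv2.imwrite('pics/c3.png',np.hstack([cv2.resize(t,(400,300)),cv2.resize(s,(400,300))]))"
```

```text
t: 1.8
eef_pos: [0.568, -0.2059, 0.1027]
ee_rot: [-3.141, -0.01, 3.0]
force: [-0.5, 0.5, 1.1]
width: 0.0877
```

View pics/c3.png

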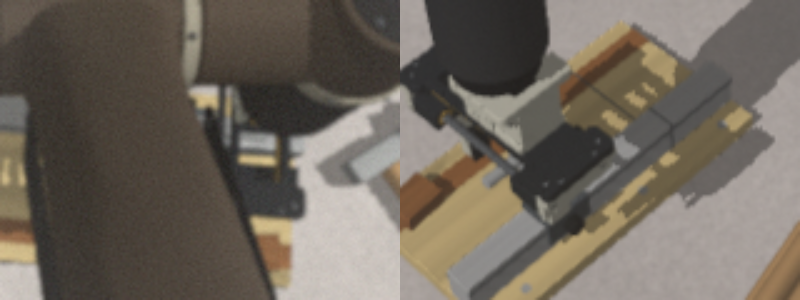

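The right half of the view shows the jaws straddling the stop, with the bar's end at about (490,180) between the fingers. I'll close gently.

```bash
python3 -m jog '[[0,0,0,0,0,0],[0,0,0,0,0,0],[0,0,0,0,0,0],[0,0,0,0,0,0],[0,0,0,0,0,0],[0,0,0,0,0,0],[0,0,0,0,0,0],[0,0,0,0,0,0]]' 0 8
```

```text
t: 2.7
eef_pos: [0.5714, -0.2064, 0.1089]
ee_rot: [3.142, -0.0, 3.0]
force: [-0.3, 0.2, 0.2]
width: 0.0295
```

```bash
python3 -m jog '[[0,0,0,0,0,0],[0,0,0,0,0,0],[0,0,0,0,0,0],[0,0,0,0,0,0]]'
```

```text
t: 3.1
eef_pos: [0.5698, -0.2063, 0.1086]
ee_rot: [-3.141, -0.003, 3.0]
force: [-1.7, 0.6, 0.6]
width: 0.0113
```

Gripped: the width of 11 mm matches the rod, and the position gives q≈1.4. Now I move it down along the arc, letting the rod turn between the pads.

```bash
python3 -m jog '[[-5.8,0.9,-1.4,0,0,0],[-5.6,0.8,-1.8,0,0,0],[-5.4,0.8,-2.5,0,0,0],[-5.2,0.8,-3,0,0,0],[-4.8,0.7,-3.5,0,0,0],[-4.5,0.7,-3.9,0,0,0],[-4,0.6,-4.4,0,0,0],[-3.6,0.6,-4.7,0,0,0],[0,0,0,0,0,0]]'
```

```text
t: 4.0
eef_pos: [0.5313, -0.2003, 0.0828]
ee_rot: [-3.141, 0.006, 3.001]
force: [2.2, -0.6, -2.3]
width: 0.0116
```

```bash
python3 -m jog '[[-3,0.4,-5.2,0,0,0],[-2.6,0.4,-5.4,0,0,0],[-2,0.3,-5.7,0,0,0],[-1.4,0.2,-5.8,0,0,0],[-0.8,0.1,-6,0,0,0],[-0.2,0,-6,0,0,0],[0,0,-3,0,0,0],[0,0,-3,0,0,0]]'
```

```text
t: 4.8
eef_pos: [0.521, -0.1992, 0.0406]
ee_rot: [-3.14, 0.006, 3.002]
force: [-2.4, 0.5, 12.6]
width: 0.0117
```

12.6 N upward means it's against the lower stop. I release with a partial opening, rise and look.

```bash
python3 -m jog '[[0,0,1,0,0,0],[0,0,0,0,0,0],[0,0,0,0,0,0],[0,0,0,0,0,0],[0,0,10,0,0,0],[0,0,20,0,0,0],[0,0,40,0,0,0],[0,25,40,0,0,0],[-10,45,10,0,0,0],[-10,45,0,0,0,0],[-10,45,0,0,0,-0.14],[-5,45,0,0,0,-0.14]]' 0.35
python3 -m jog '[[0,45,0,0,0,-0.14],[0,45,0,0,0,-0.14],[0,45,0,0,0,-0.14],[0,45,0,0,0,-0.14],[0,45,0,0,0,-0.14],[0,45,0,0,0,-0.14],[0,45,0,0,0,-0.14],[0,40,0,0,0,-0.14],[0,0,0,0,0,-0.14],[0,0,0,0,0,0]]' 0.65
python3 -c "
from h import *
for n in('top','scene'): snap(n,n+'2')
t=cv2.imread('pics/top2.png')[220:320,340:490];s=cv2.imread('pics/scene2.png')[230:360,150:345]
cv2.imwrite('pics/c4.png',np.hstack([cv2.resize(t,(400,267)),cv2.resize(s,(400,267))]))"
```

```text
t: 6.0
eef_pos: [0.4823, -0.0003, 0.1676]
ee_rot: [3.14, -0.001, 2.734]
force: [2.7, 0.1, 0.4]
width: 0.0307
t: 7.0
eef_pos: [0.4787, 0.3643, 0.1769]
ee_rot: [3.131, -0.002, 1.459]
force: [1.2, -0.1, -1.1]
width: 0.0571
```

View pics/c4.png

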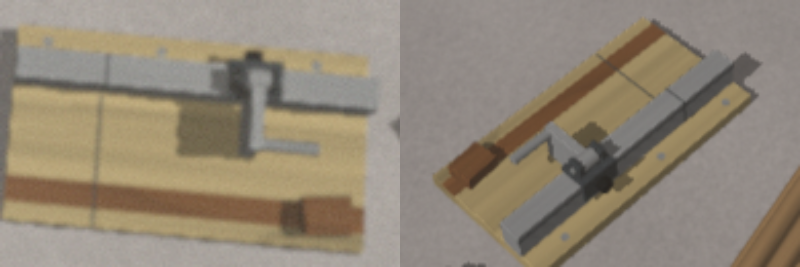

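The stop is down: its leaf is at (255,120), bar at (290,148), and nothing else has moved. Now I grasp the long blank.

```bash
python3 -c "
from h import *
th=-.148
def F(w): d=w[:2]-np.array([.5788,-.1235]);return np.array([np.cos(th)*d[0]+np.sin(th)*d[1],-np.sin(th)*d[0]+np.cos(th)*d[1]])
k=150/400
for u,v,z in[(320,150,.068),(247,158,.071),(268,72,.078)]: print(F(at('top',340+u*k,220+v*k,z)).round(4))
"
python3 -m jog '[[11,20,-20,0,0,-0.02],[0,0,-45,0,0,0],[0,0,-40,0,0,0],[0,0,-30,0,0,0],[0,0,-20,0,0,0],[0,0,-12,0,0,0],[0,0,-3,0,0,0],[0,0,0,0,0,0]]'
```

```text
[-0.0474 -0.1133]
[-0.0614 -0.0466]
[ 0.0188 -0.0608]
t: 7.9
eef_pos: [0.4935, 0.3777, 0.0082]
ee_rot: [3.126, -0.009, 1.464]
force: [-0.3, 0.5, -0.5]
width: 0.0569
```

```bash
python3 -m jog '[[0,0,0,0,0,0],[0,0,0,0,0,0],[0,0,0,0,0,0],[0,0,0,0,0,0],[0,0,0,0,0,0],[0,0,0,0,0,0]]' 0 30
```

```text
t: 8.5
eef_pos: [0.4953, 0.3799, 0.0131]
ee_rot: [3.122, -0.015, 1.466]
force: [0.6, 0.6, -0.4]
width: 0.0298
```

Width 29.8 mm means the blank is held. Lift, carry, and turn +1.53 rad.

```bash
python3 -m jog '[[0,0,30,0,0,0],[0,0,45,0,0,0],[0,0,45,0,0,0],[0,0,20,0,0,0],[0,0,0,0,0,0]]'
python3 -m jog '[[4,-38,0,0,0,0.139],[4,-38,0,0,0,0.139],[4,-38,0,0,0,0.139],[4,-38,0,0,0,0.139],[4,-38,0,0,0,0.139],[4,-38,0,0,0,0.139],[4,-38,0,0,0,0.139],[4,-38,0,0,0,0.139],[4,-38,0,0,0,0.139],[4,-38,0,0,0,0.139],[4,-38,0,0,0,0.139],[0,0,0,0,0,0]]'
cat > lev.py <<'E'
from h import *
from scipy.spatial.transform import Rotation as R
s=status.get_state(); c=R.from_euler('xyz',s['ee_rot']); g=R.from_euler('xyz',[np.pi,0,np.pi-.148])
w=(g*c.inv()).as_rotvec(); th=-.148; d=s['eef_pos'][:2]-np.array([.5788,-.1235])
print('t',s['t'],'rotvec to level',w.round(4),'fence xy',(np.cos(th)*d[0]+np.sin(th)*d[1]).round(4),(-np.sin(th)*d[0]+np.cos(th)*d[1]).round(4),'z',s['eef_pos'][2].round(4),'F',s['force'].round(1),'M',s['moment'].round(2),'w',s['width'].round(4))
E
python3 lev.py
```

```text
t: 9.0
eef_pos: [0.4933, 0.3773, 0.1558]
ee_rot: [3.125, -0.01, 1.466]
force: [0.6, 0.3, -1.8]
width: 0.0298
t: 10.2
eef_pos: [0.5285, -0.0569, 0.1422]
ee_rot: [3.136, -0.021, 3.062]
force: [0.0, 0.3, -1.4]
width: 0.0296Traceback (most recent call last):
  File "lev.py", line 5, in <module>
    print('t',s['t'],'rotvec to level',w.round(4),'fence xy',(np.cos(th)*d[0]+np.sin(th)*d[1]).round(4),(-np.sin(th)*d[0]+np.cos(th)*d[1]).round(4),'z',s['eef_pos'][2].round(4),'F',s['force'].round(1),'M',s['moment'].round(2),'w',s['width'].round(4))
                                                                                                                                                                                                                                      ^^^^^^^^^^^^^^^^
AttributeError: 'float' object has no attribute 'round'
```

```bash
sed -i "s/s\['width'\].round(4)/round(s['width'],4)/" lev.py; python3 lev.py; python3 -c "
from h import *
for n in('top','scene'): snap(n,n+'3')
t=cv2.imread('pics/top3.png')[200:340,280:490];s=cv2.imread('pics/scene3.png')[180:360,130:400]
cv2.imwrite('pics/c5.png',np.hstack([cv2.resize(t,(400,267)),cv2.resize(s,(400,267))]))"
```

```text
t 10.2 rotvec to level [-0.0079 -0.0198 -0.0682] fence xy -0.0596 0.0585 z 0.1422 F [ 0.   0.3 -1.4] M [ 0.07  0.04 -0.  ] w 0.0296
```

View pics/c5.png

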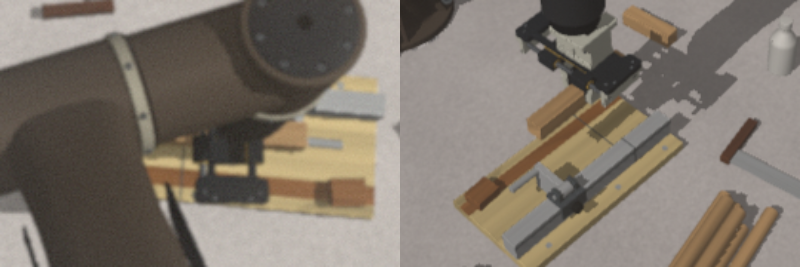

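The blank is held level. Its -y end is visible at crop (306,135), and the short blank and bottle are undisturbed. Next I compute the end's position along the fence.

```bash
python3 -c "
from h import *
th=-.148
w=at('top',280+306*.525,200+135*.524,.157); d=w[:2]-np.array([.5788,-.1235]); print(w,np.cos(th)*d[0]+np.sin(th)*d[1],-np.sin(th)*d[0]+np.cos(th)*d[1])"
python3 -m jog '[[8,17,0,-0.008,-0.02,-0.068],[0,0,0,0,0,0],[0,0,0,0,0,0]]'; python3 lev.py
```

```text
[ 0.51776789 -0.16040506  0.157     ] -0.05492287213008644 -0.04550142800453767
t: 10.6
eef_pos: [0.5356, -0.0352, 0.1404]
ee_rot: [3.142, -0.002, 2.981]
force: [0.1, -1.1, -0.5]
width: 0.0295
t 10.6 rotvec to level [-0.0003 -0.0017  0.0122] fence xy -0.0558 0.0809 z 0.1404 F [ 0.1 -1.1 -0.5] M [-0.01  0.13  0.02] w 0.0295
```

```bash
python3 -m jog '[[0,0,-30,0,0,0.012],[0,0,-30,0,0,0],[0,0,-25,0,0,0],[0,0,-12,0,0,0],[0,0,-3,0,0,0],[0,0,0,0,0,0],[0,0,0,0,0,0]]';python3 lev.py
```

```text
t: 11.3
eef_pos: [0.5354, -0.0316, 0.0382]
ee_rot: [3.14, -0.001, 3.001]
force: [-0.0, 0.2, -0.8]
width: 0.0296
t 11.3 rotvec to level [-0.0013 -0.0005 -0.0074] fence xy -0.0565 0.0845 z 0.0382 F [-0.   0.2 -0.8] M [0.06 0.06 0.07] w 0.0296
```

```bash
python3 -m jog '[[0,0,-3,0,0,-0.007],[0,0,-2,0,0,0],[0,0,-2,0,0,0],[0,0,0,0,0,0]]';python3 lev.py
```

```text
t: 11.7
eef_pos: [0.5371, -0.031, 0.0331]
ee_rot: [3.138, 0.004, 2.994]
force: [0.1, 0.4, -1.1]
width: 0.0299
t 11.7 rotvec to level [-0.0025  0.004  -0.0002] fence xy -0.0549 0.0853 z 0.0331 F [ 0.1  0.4 -1.1] M [0.04 0.17 0.01] w 0.0299
```

```bash
python3 -m jog '[[0,0,-2,0,0,0],[0,0,-2,0,0,0],[0,0,0,0,0,0]]';python3 lev.py
```

```text
t: 12.0
eef_pos: [0.5375, -0.0312, 0.0301]
ee_rot: [3.138, 0.005, 2.994]
force: [0.1, 0.9, 0.2]
width: 0.0296
t 12.0 rotvec to level [-0.0026  0.0052 -0.0002] fence xy -0.0545 0.0852 z 0.0301 F [0.1 0.9 0.2] M [0.39 0.09 0.02] w 0.0296
```

The moment shows first contact with the board. Release, rise, and get in front of the blank with the fingers shut.

```bash
python3 -m jog '[[0,0,0,0,0,0],[0,0,0,0,0,0],[0,0,0,0,0,0],[0,0,10,0,0,0],[0,0,25,0,0,0],[0,0,25,0,0,0],[0,0,15,0,0,0],[0,0,0,0,0,0]]' 0.45
python3 -m jog '[[-28,0,0,0,0,0],[-28,0,0,0,0,0],[0,0,0,0,0,0],[0,0,0,0,0,0],[0,0,0,0,0,0]]' 0
python3 lev.py
```

```text
t: 12.8
eef_pos: [0.5372, -0.0315, 0.1095]
ee_rot: [3.139, 0.004, 2.994]
force: [0.1, 1.2, -0.2]
width: 0.0396
t: 13.3
eef_pos: [0.4799, -0.0315, 0.1098]
ee_rot: [3.138, 0.006, 2.994]
force: [-0.3, -0.4, -1.0]
width: 0.0052
t 13.3 rotvec to level [-0.0024  0.006  -0.0005] fence xy -0.1114 0.0764 z 0.1098 F [-0.3 -0.4 -1. ] M [-0.02  0.04  0.02] w 0.0052
```

```bash
python3 -m jog '[[-1,4,-30,0,0,0],[0,0,-30,0,0,0],[0,0,-18,0,0,0],[0,0,0,0,0,0]]'
python3 -m jog '[[10,-1.5,0,0,0,0],[6,-0.9,0,0,0,0],[6,-0.9,0,0,0,0],[6,-0.9,0,0,0,0],[6,-0.9,0,0,0,0],[6,-0.9,0,0,0,0],[6,-0.9,0,0,0,0],[0,0,0,0,0,0]]'
python3 lev.py
```

```text
t: 13.7
eef_pos: [0.4828, -0.0268, 0.0301]
ee_rot: [3.137, 0.009, 2.994]
force: [-0.7, -0.9, 0.4]
width: 0.0005
t: 14.5
eef_pos: [0.5363, -0.0341, 0.0333]
ee_rot: [3.136, 0.013, 2.994]
force: [-1.4, -0.7, -0.2]
width: 0.0003
t 14.5 rotvec to level [-0.0036  0.0139 -0.0007] fence xy -0.0552 0.0821 z 0.0333 F [-1.4 -0.7 -0.2] M [ 0.03  0.33 -0.01] w 0.0003
```

Gentle pushing force (~1.4 N). I'll go on in small steps until the fence answers.

```bash
python3 -m jog '[[2,-0.3,-0.5,-0.003,0.013,0],[2,-0.3,0,0,0,0],[2,-0.3,0,0,0,0],[0,0,0,0,0,0]]'; python3 lev.py;  python3 -m jog '[[1.5,-0.2,0,0,0,0],[1.5,-0.2,0,0,0,0],[0,0,0,0,0,0]]'; python3 lev.py
```

```text
t: 14.9
eef_pos: [0.5422, -0.0352, 0.0327]
ee_rot: [-3.142, -0.001, 2.994]
force: [-0.0, 0.4, -0.9]
width: 0.0007
t 14.9 rotvec to level [-0.0002 -0.0012 -0.0006] fence xy -0.0492 0.082 z 0.0327 F [-0.   0.4 -0.9] M [ 0.06  0.09 -0.04] w 0.0007
t: 15.2
eef_pos: [0.5446, -0.0356, 0.0325]
ee_rot: [-3.141, -0.002, 2.994]
force: [-0.5, -0.6, -0.5]
width: 0.0003
t 15.2 rotvec to level [-0.0002 -0.0023 -0.0005] fence xy -0.0468 0.0819 z 0.0325 F [-0.5 -0.6 -0.5] M [ 0.03  0.27 -0.03] w 0.0003
```

```bash
for i in 1 2; do python3 -m jog '[[2,-0.3,0,0,0,0],[2,-0.3,0,0,0,0],[0,0,0,0,0,0]]' >/dev/null; python3 lev.py; done;  python3 -c "
from h import *
for n in('top','scene'): snap(n,n+'4')
t=cv2.imread('pics/top4.png')[220:320,330:490];s=cv2.imread('pics/scene4.png')[220:360,150:345]
cv2.imwrite('pics/c6.png',np.hstack([cv2.resize(t,(400,300)),cv2.resize(s,(400,300))]))"
```

```text
t 15.5 rotvec to level [-0.0002 -0.0095  0.0005] fence xy -0.047 0.0815 z 0.0319 F [ 0.4  0.1 -0.9] M [-0.02  0.04  0.03] w 0.0006
t 15.8 rotvec to level [-0.0003 -0.0166  0.0014] fence xy -0.0471 0.081 z 0.0314 F [ 0.3  0.7 -0.1] M [ 0.05  0.03 -0.04] w 0.0002
```

View pics/c6.png

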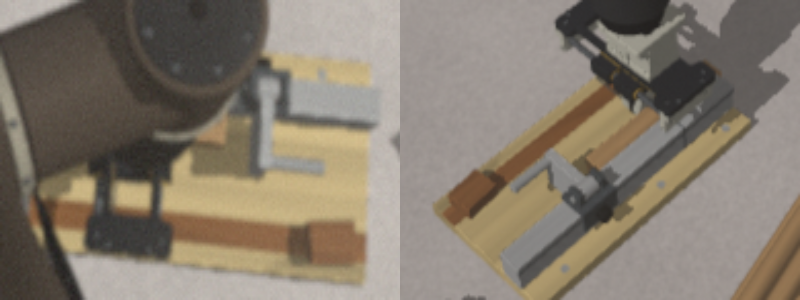

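The scene half shows the blank along the fence at (635,135), and the tool stalls at fence x=-47 mm, so it is in contact. The gap to the leaf is still open. Back off and go round to the blank's +y end.

```bash
python3 -m jog '[[-10,1.5,0,0,-0.017,0],[-15,2,0,0,0,0],[0,0,30,0,0,0],[0,0,30,0,0,0],[13,23,0,0,0,0],[13,23,0,0,0,0],[13,23,0,0,0,0],[13,23,0,0,0,0],[14,23,0,0,0,0],[0,0,0,0,0,0]]'; python3 lev.py
```

```text
t: 16.9
eef_pos: [0.5948, 0.0866, 0.0971]
ee_rot: [3.136, 0.017, 2.991]
force: [-0.3, -0.5, -0.7]
width: 0.0007
t 16.9 rotvec to level [-0.0031  0.0181  0.0021] fence xy -0.0152 0.2101 z 0.0971 F [-0.3 -0.5 -0.7] M [-0.06  0.19  0.01] w 0.0007
```

```bash
python3 -m jog '[[-9,2,0,-0.003,0.018,0.002],[0,0,-30,0,0,0],[0,0,-28,0,0,0],[0,0,-6,0,0,0],[0,0,0,0,0,0]]'; python3 lev.py;  python3 -m jog '[[-0.9,-6,0,0,0,0],[-0.9,-6,0,0,0,0],[-0.6,-4,0,0,0,0]]'; python3 lev.py
```

```text
t: 17.4
eef_pos: [0.5854, 0.0881, 0.0332]
ee_rot: [3.141, 0.001, 2.994]
force: [0.0, -0.2, -0.2]
width: 0.0004
t 17.4 rotvec to level [-0.0006  0.0009 -0.0004] fence xy -0.0247 0.2102 z 0.0332 F [ 0.  -0.2 -0.2] M [-0.03  0.14 -0.  ] w 0.0004
t: 17.7
eef_pos: [0.5839, 0.0711, 0.0362]
ee_rot: [3.14, 0.004, 2.995]
force: [0.1, 0.6, -0.1]
width: 0.0006
t 17.7 rotvec to level [-0.0015  0.0038 -0.001 ] fence xy -0.0236 0.1932 z 0.0362 F [ 0.1  0.6 -0.1] M [ 0.    0.12 -0.1 ] w 0.0006
```

```bash
python3 -m jog '[[-0.5,-3,-1,0,0,0],[-0.5,-3,-1,0,0,0],[-0.5,-3,-1,0,0,0],[-0.5,-3,-0.5,0,0,0],[-0.5,-3,-0.5,0,0,0],[-0.5,-3,-0.3,0,0,0],[-0.5,-3,-0.3,0,0,0]]'; python3 lev.py;  python3 -m jog '[[-0.3,-2,-0.3,0,0,0],[-0.3,-2,-0.3,0,0,0]]'; python3 lev.py
```

```text
t: 18.4
eef_pos: [0.5824, 0.0499, 0.0343]
ee_rot: [3.135, 0.009, 2.995]
force: [-0.5, 1.6, 1.1]
width: 0.0004
t 18.4 rotvec to level [-0.0051  0.01   -0.0011] fence xy -0.022 0.1721 z 0.0343 F [-0.5  1.6  1.1] M [0.75 0.05 0.01] w 0.0004
t: 18.6
eef_pos: [0.5818, 0.0452, 0.0336]
ee_rot: [3.135, 0.009, 2.995]
force: [0.8, 1.9, 1.7]
width: 0.0003
t 18.6 rotvec to level [-0.0048  0.01   -0.001 ] fence xy -0.0219 0.1673 z 0.0336 F [0.8 1.9 1.7] M [ 0.67  0.13 -0.03] w 0.0003
```

Pushing the blank at about 1.9 N. The stop should be about 5 mm further.

```bash
for i in 1 2 3 4; do python3 -m jog '[[-0.3,-1.5,0,0,0,0],[-0.1,-0.8,0,0,0,0]]' >/dev/null; python3 lev.py; done
```

```text
t 18.8 rotvec to level [-0.0045  0.0098 -0.0008] fence xy -0.0219 0.1645 z 0.0334 F [0.  2.2 1.9] M [0.61 0.08 0.04] w 0.0003
t 19.0 rotvec to level [-0.0061  0.0108 -0.0006] fence xy -0.0218 0.1631 z 0.0334 F [-1.7 10.2  2.3] M [3.76 0.94 0.01] w 0.0008
t 19.2 rotvec to level [-0.0092  0.0123 -0.0007] fence xy -0.0218 0.1632 z 0.0335 F [-0.4  4.1  1.2] M [ 1.65  0.43 -0.04] w 0.0007
t 19.4 rotvec to level [-0.012   0.0138 -0.0011] fence xy -0.0218 0.1633 z 0.0335 F [-0.5  4.4  0.5] M [1.71 0.41 0.04] w 0.0005
```

Contact: 10 N at y=163 mm, and 162.5 was expected. Back off, then a second push against the fence at the blank's middle.

```bash
python3 -m jog '[[0.9,6,0,-0.012,0.014,0],[1.3,9,0,0,0,0],[0,0,35,0,0,0],[0,0,30,0,0,0],[-19,-28,0,0,0,0],[-19,-28,0,0,0,0],[-19,-28,0,0,0,0],[-19,-28,0,0,0,0],[0,0,0,0,0,0]]'; python3 lev.py
```

```text
t: 20.3
eef_pos: [0.5032, -0.0563, 0.0982]
ee_rot: [-3.133, -0.009, 2.998]
force: [-0.5, -0.1, -0.3]
width: 0.0004
t 20.3 rotvec to level [ 0.0074 -0.0097 -0.0048] fence xy -0.0847 0.0553 z 0.0982 F [-0.5 -0.1 -0.3] M [0.07 0.03 0.02] w 0.0004
```

```bash
python3 -m jog '[[0,0,-35,0.007,-0.01,-0.005],[0,0,-30,0,0,0],[0,0,0,0,0,0],[10,-1.5,0,0,0,0],[10,-1.5,0,0,0,0],[8,-1.2,0,0,0,0]]'; python3 lev.py; for i in 1 2 3 4; do python3 -m jog '[[2,-0.3,0,0,0,0],[1.5,-0.2,0,0,0,0]]' >/dev/null; python3 lev.py; done
```

```text
t: 20.9
eef_pos: [0.536, -0.0595, 0.0357]
ee_rot: [-3.141, 0.005, 2.995]
force: [-0.4, -0.1, 0.2]
width: 0.0004
t 20.9 rotvec to level [ 0.0012  0.005  -0.0012] fence xy -0.0518 0.0569 z 0.0357 F [-0.4 -0.1  0.2] M [ 0.09  0.07 -0.04] w 0.0004
t 21.1 rotvec to level [ 0.0008  0.0053 -0.0007] fence xy -0.0466 0.0574 z 0.0368 F [-9.7  6.3  5.3] M [2.25 3.74 0.07] w 0.0005
t 21.3 rotvec to level [-0.     -0.0009  0.001 ] fence xy -0.0467 0.0573 z 0.0368 F [-5.   3.9  1.4] M [ 1.35  1.66 -0.02] w 0.0005
t 21.5 rotvec to level [-0.0008 -0.0066  0.0022] fence xy -0.0468 0.0573 z 0.0368 F [-3.6  3.3  1.2] M [1.15 1.46 0.03] w 0.0002
t 21.7 rotvec to level [-0.0016 -0.0121  0.0033] fence xy -0.0469 0.0573 z 0.0369 F [-3.5  2.9  0.6] M [1.07 1.38 0.01] w 0.0007
```

```bash
python3 -m jog '[[-6,0.9,0,0,0,0],[-15,2.2,0,0,-0.012,0],[-10,0,35,0,0,0],[-10,0,45,0,0,0],[0,40,20,0,0,0],[0,48,0,0,0,0],[0,48,0,0,0,0],[0,48,0,0,0,0],[0,48,0,0,0,0],[0,48,0,0,0,0],[0,0,0,0,0,0]]' 0.4;  python3 -c "
from h import *
for n in('top','scene'): snap(n,n+'5')
t=cv2.imread('pics/top5.png')[225:325,335:485];s=cv2.imread('pics/scene5.png')[235:335,200:330]
cv2.imwrite('pics/c7.png',np.vstack([cv2.resize(t,(450,300),interpolation=2),cv2.resize(s,(450,300),interpolation=2)]))"; python3 lev.py
```

```text
t: 22.8
eef_pos: [0.4955, 0.2329, 0.1462]
ee_rot: [3.13, 0.01, 2.984]
force: [-0.0, -1.2, 0.9]
width: 0.0352
t 22.9 rotvec to level [-0.0082  0.0096  0.0111] fence xy -0.1352 0.3363 z 0.1458 F [-0.1 -0.1  0.1] M [-0.03  0.15 -0.03] w 0.0352
```

View pics/c7.png

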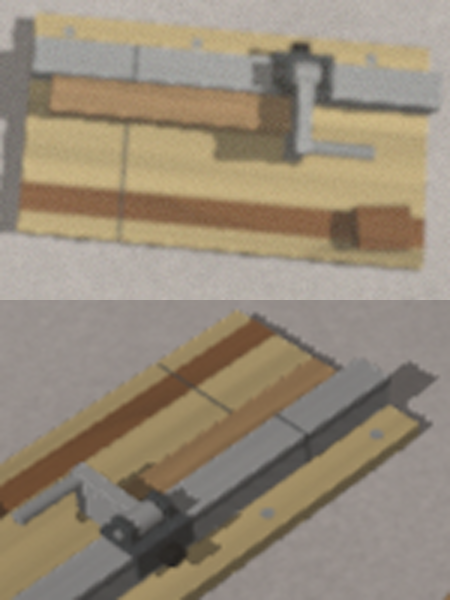

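The blank lies flush along the fence, with its end at the leaf (crop (290,120) top, (135,480) scene); the offcut is untouched. Now back to the bar.

```bash
python3 -m jog '[[2,-42,0,-0.008,0.01,0.011],[2,-42,0,0,0,0],[2,-42,0,0,0,0],[2,-42,0,0,0,0],[2,-42,0,0,0,0],[2,-42,0,0,0,0],[2,-42,0,0,0,0],[2,-42,0,0,0,0],[2,-42,0,0,0,0],[2,-42,0,0,0,0],[0,0,0,0,0,0]]' 0.4 10; python3 lev.py
```

```text
t: 24.0
eef_pos: [0.5048, -0.2178, 0.1482]
ee_rot: [3.141, 0.004, 2.985]
force: [-0.8, -0.0, -1.1]
width: 0.0352
t 24.0 rotvec to level [-0.0004  0.0039  0.0087] fence xy -0.0593 -0.1042 z 0.1482 F [-0.8 -0.  -1.1] M [0.06 0.19 0.03] w 0.0352
```

```bash
python3 -m jog '[[16,16,0,0,0.004,0.009],[0,0,0,0,0,0]]'; python3 lev.py
```

```text
t: 24.2
eef_pos: [0.5188, -0.2049, 0.1483]
ee_rot: [3.141, -0.0, 2.987]
force: [-0.0, 0.8, -0.8]
width: 0.0351
t 24.2 rotvec to level [-0.0005 -0.0003  0.0069] fence xy -0.0473 -0.0894 z 0.1483 F [-0.   0.8 -0.8] M [ 0.03  0.14 -0.02] w 0.0351
```

```bash
python3 -m jog '[[2,3,-30,0,0,0.007],[0,0,-35,0,0,0],[0,0,-20,0,0,0],[0,0,-13,0,0,0],[0,0,-2,0,0,0],[0,0,0,0,0,0]]'; python3 lev.py; python3 -m jog '[[0,0,0,0,0,0],[0,0,0,0,0,0],[0,0,0,0,0,0],[0,0,0,0,0,0],[0,0,0,0,0,0]]' 0 8; python3 lev.py
```

```text
t: 24.8
eef_pos: [0.5203, -0.2, 0.0475]
ee_rot: [3.141, 0.004, 2.996]
force: [0.1, -0.5, 0.8]
width: 0.0351
t 24.8 rotvec to level [-0.      0.0037 -0.0023] fence xy -0.0466 -0.0843 z 0.0475 F [ 0.1 -0.5  0.8] M [ 0.03  0.1  -0.03] w 0.0351
t: 25.3
eef_pos: [0.5209, -0.1996, 0.0504]
ee_rot: [3.14, 0.007, 2.996]
force: [-0.0, -0.5, -2.3]
width: 0.0118
t 25.3 rotvec to level [-0.0001  0.0068 -0.0025] fence xy -0.0461 -0.0838 z 0.0504 F [-0.  -0.5 -2.3] M [-0.14 -0.21 -0.01] w 0.0118
```

```bash
python3 -m jog '[[0,0,-3,0,0.006,0],[0,0,-3,0,0,0]]'; python3 -m jog '[[0.2,0,3.7,0,0,0],[0.4,0,3.7,0,0,0],[1.4,-0.2,7.4,0,0,0],[2.3,-0.3,7.1,0,0,0],[3.2,-0.5,6.8,0,0,0],[4,-0.6,6.3,0,0,0],[0,0,0,0,0,0]]'; python3 lev.py
```

```text
t: 25.5
eef_pos: [0.5208, -0.2002, 0.0465]
ee_rot: [-3.141, 0.001, 2.997]
force: [-4.4, 0.5, 12.5]
width: 0.0117
t: 26.2
eef_pos: [0.5307, -0.2017, 0.0833]
ee_rot: [-3.141, -0.005, 2.996]
force: [-2.6, 0.7, 1.0]
width: 0.0117
t 26.2 rotvec to level [-0.     -0.0046 -0.0022] fence xy -0.0361 -0.0845 z 0.0833 F [-2.6  0.7  1. ] M [ 0.22  0.88 -0.04] w 0.0117
```

```bash
python3 -m jog '[[4.7,-0.7,5.8,0,0,0],[5.3,-0.8,5.2,0,0,0],[6,-0.9,4.4,0,0,0],[6.5,-1,3.7,0,0,0],[7,-1,2.8,0,0,0],[7.2,-1.1,1.9,0,0,0],[7.4,-1.1,1,0,0,0],[0,0,0,0,0,0]]'; python3 lev.py
```

```text
t: 27.0
eef_pos: [0.5726, -0.2084, 0.1136]
ee_rot: [-3.14, -0.013, 2.996]
force: [1.8, -0.0, -4.9]
width: 0.0115
t 27.0 rotvec to level [-0.0004 -0.013  -0.0024] fence xy 0.0063 -0.0849 z 0.1136 F [ 1.8 -0.  -4.9] M [-0.27 -0.28 -0.03] w 0.0115
```

```bash
python3 -m jog '[[6,-0.9,-0.6,0,-0.013,0],[6,-0.9,-0.3,0,0,0],[5,-0.7,-0.8,0,0,0],[4,-0.6,-0.8,0,0,0]]'; python3 lev.py; python3 -m jog '[[3,-0.5,-0.4,0,0,0],[3,-0.5,-0.4,0,0,0]]'; python3 lev.py
```

```text
t: 27.4
eef_pos: [0.5922, -0.2119, 0.112]
ee_rot: [-3.141, -0.003, 2.996]
force: [-16.3, 4.2, 14.2]
width: 0.0142
t 27.4 rotvec to level [-0.0002 -0.0035 -0.0024] fence xy 0.0262 -0.0855 z 0.112 F [-16.3   4.2  14.2] M [ 1.3   5.9  -0.02] w 0.0142
t: 27.6
eef_pos: [0.5915, -0.2125, 0.1107]
ee_rot: [-3.141, -0.018, 2.995]
force: [-14.4, 4.4, 12.2]
width: 0.0135
t 27.6 rotvec to level [-0.0018 -0.0175 -0.0013] fence xy 0.0257 -0.0862 z 0.1107 F [-14.4   4.4  12.2] M [ 1.8   5.65 -0.05] w 0.0135
```

At the limit: x=25.7 mm equals q=1.75. Release and withdraw upward.

```bash
python3 -m jog '[[0,0,0,0,0,0],[0,0,0,0,0,0],[0,0,0,0,0,0],[0,0,0,0,0,0],[0,0,15,0,0,0],[0,0,30,0,0,0],[0,0,40,0,0,0],[-20,-35,20,0,0,0],[-30,-35,0,0,0,0],[-30,-35,0,0,0,0],[-20,-40,0,0,0,0],[0,-45,0,0,0,0]]' 0.6; python3 -m jog '[[0,-45,0,0,0,0],[0,-45,0,0,0,0],[0,-45,0,0,0,0],[0,0,0,0,0,0]]';  python3 -c "
from h import *
for n in('top','scene'): snap(n,n+'6')
t=cv2.imread('pics/top6.png')[225:325,335:485];s=cv2.imread('pics/scene6.png')[235:335,200:330]
cv2.imwrite('pics/c8.png',np.vstack([cv2.resize(t,(450,300),interpolation=2),cv2.resize(s,(450,300),interpolation=2)]))
a=cv2.imread('pics/top5.png');b=cv2.imread('pics/top6.png')
k=np.hstack([cv2.resize(b,(400,300)),cv2.resize(cv2.imread('pics/scene6.png'),(400,300))]);cv2.imwrite('pics/c9.png',k)"; python3 lev.py
```

```text
t: 28.8
eef_pos: [0.4944, -0.4046, 0.2302]
ee_rot: [-3.136, -0.003, 3.006]
force: [1.8, 0.2, 0.3]
width: 0.0527
t: 29.2
eef_pos: [0.4925, -0.5506, 0.2363]
ee_rot: [-3.132, 0.003, 3.003]
force: [-0.4, 0.4, -0.4]
width: 0.0527
t 29.3 rotvec to level [ 0.0097  0.0026 -0.0108] fence xy -0.0221 -0.4316 z 0.237 F [-0.   0.3  0.8] M [ 0.09  0.07 -0.02] w 0.0529
```

View pics/c8.png

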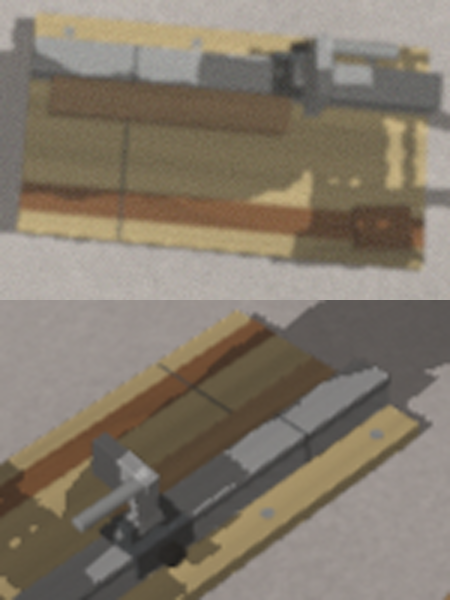

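View pics/c9.png

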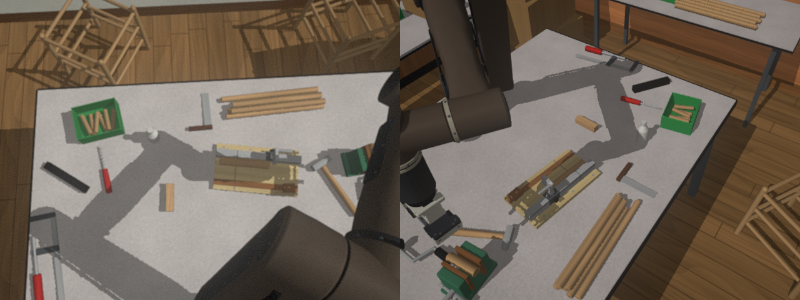

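The top view shows the stop up, its bar at (365,50), and the blank along the fence from x=48 to x=290 with nothing else moved. The wide view shows the other objects in place. Last, a numerical check that the blank did not shift while the stop was flipped up.

```bash
python3 -c "
from h import *
def ch(f,b):
    x,y,w,h=b; im=cv2.imread(f)[y:y+h,x:x+w].astype(np.float32)+8
    r=np.log(im[...,2]/im[...,0]); return cv2.resize(cv2.GaussianBlur(r,(0,0),.8),None,fx=8,fy=8,interpolation=cv2.INTER_CUBIC)
for n,e in(('top',(342,248,16,20)),('scene',(283,250,20,22))):
    a=ch(f'pics/{n}5.png',e);b=ch(f'pics/{n}6.png',e);w=cv2.createHanningWindow(a.shape[::-1],cv2.CV_32F)
    print(n,np.array(cv2.phaseCorrelate(a,b,w)[0])/8)
# blank y-end profile in top: row strip through the blank
for f in('5','6'):
    c=ch(f'pics/top{f}.png',(342,252,16,10)); p=c[24:56].mean(0); g=np.abs(np.gradient(p)); print(f,342+np.sum(g[16:-16]**2*np.arange(16,len(g)-16))/np.sum(g[16:-16]**2)/8)
"
```

```text
top [-0.00062202  0.00304588]
scene [-0.00185983  0.00220264]
5 346.7845883863278
6 345.1377474436911
```

The two measures disagree: phase correlation gives 0, while the edge profile, upset by shadow, gives 1.6 px. I'll use the last picture for a before/after comparison with shadow removed and a fixed grid.

```bash
python3 -c "
from h import *
def W(a,th=-.148):
    c,d=np.cos(th),np.sin(th); return (.5788+c*a[0]-d*a[1],-.1235+d*a[0]+c*a[1],.018+a[2])
rows=[]
for n,(x,y,w,h) in(('top',(340,238,60,45)),('scene',(240,240,60,45))):
    r=[]
    for f in'56':
        im=cv2.imread(f'pics/{n}{f}.png')[y:y+h,x:x+w].astype(np.float32)
        im=cv2.GaussianBlur(im,(0,0),.5); im=np.clip(im/(im.sum(2,keepdims=True)+1)*400-10,0,255).astype(np.uint8)
        k=400/w; im=cv2.resize(im,(400,300),interpolation=cv2.INTER_CUBIC)
        for a in((-.03,.153,.03),(0,.153,.03),(-.03,.153,0),(-.03,.06,.03)):
            u=(proj(n,W(a))-(x,y)+.5)*k; cv2.drawMarker(im,tuple(int(v) for v in u),(0,0,255),cv2.MARKER_CROSS,14,1)
        r.append(im)
    rows.append(np.hstack(r))
cv2.imwrite('pics/c10.png',np.vstack(rows))"
```

```text
(no output)
```

View pics/c10.png

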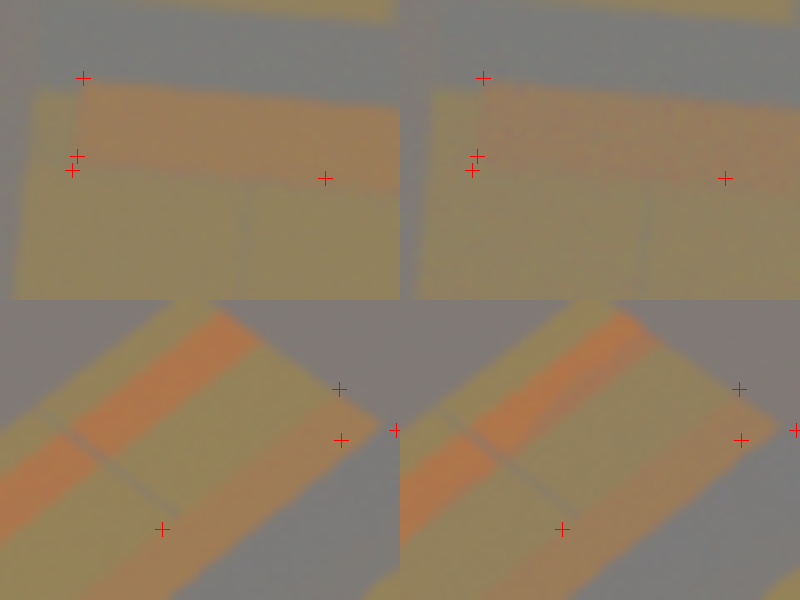

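With shadow removed, the end of the blank is at the same place before and after (top about 78 vs 477-400=77, scene tip about 380 vs 778-400=378). So there is no visible shift, and I hand the job in.

```bash
python3 -c "
from h import *
print(workorder.job_done())"
```

```text
the job is handed in; nothing more can be done
None
```

The job is done and handed in at about 29 s of the 72 s allowed; the hand-in gives no verdict.

- **Stop down:** I gripped the bar and moved it down its arc until it pressed against its lower limit at about 12 N. I pressed it down again the same way just before lifting it.
- **Blank gauged:** I laid the long blank in front of the fence, pushed it snug against the fence, then pushed its end against the leaf. The leaf answered with 10 N at y = 163 mm, where 162.5 mm was expected. A second push at its middle met the fence again.
- **Stop up:** I lifted it by the bar to its upper limit. The bar was at x = 25.7 mm on the fence, which is an angle of 1.75 rad. Then I let go and moved the arm clear.

**Last checks:**
- The final pictures show the stop up, the blank along the fence, and the short blank and other things where they were.
- The first check for a shift of the blank disagreed with itself: one measure gave 0, the other 1.6 pixels, which I put down to a shadow edge. A before/after comparison with shadow removed showed the end within about 0.3 pixel, about 1 mm.
- The highest wrist force reading I saw was about 22 N.

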